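# Pass the clamp bar through the tank's hand hole and draw it up

### The job

The hand hole of the blue oil tank is ready to be closed: pass the clamp bar (the flat bar with the upright stud and long hex nut) down through the slot in the tank's top. The bar is longer than the slot, so tip it, feed one end in under the top and bring the other end in after it; then level it inside and draw it up snug against the underside of the top, lengthwise along the slot, with its stud upright in the middle of the slot. Finish while still holding it there by its nut and pulling up, so that a colleague can put the cover on; leave the cover, the slotted washer and the spanner where they lie.

Things in the scene. Friction and masses are not known exactly. Their poses are not given: they have to be found in the camera images.
- tank: blue steel oil tank, fixed, 220 (x) x 150 (y; 170 over its skids) x 120 mm high, sight glass on its -x end; origin under its centre on the bench, z up. Top plate 5 mm thick; empty inside, 208 x 138 mm, its floor 99 mm below the underside of the top. On the top at x +90, y +52 mm a black breather cap, 34 mm across, 22 mm high.
- slot (a point): centre of the slot (hand hole), level with the upper face of the tank's top, 120 mm above the bench; x along the slot, y across it, z up. The slot is a rectangle 105 mm long (x) and 46 mm wide (y), through a 5 mm plate, with a thin bright land round it.
- clamp_bar: loose clamp bar, about 0.45 kg: flat steel bar 150 mm (x) x 30 mm (y) x 8 mm thick, a stud 12 mm thick rising from its middle along +z to 134 mm, with a long hex nut, fixed on the stud, from 88 to 128 mm. Origin at the centre of the bar's underside. It lies flat on the bench with the stud upright. The same either way round.
- nut (a point): centre of the long hex nut, 108 mm above the bar's underside on the stud's axis; 24 mm across flats, 40 mm long, two of its flats face the bar's +y and -y. The place to grip.
- bar_end_a (a point): middle of the bar's end face at +x (75 mm from the middle, 4 mm above its underside)
- bar_end_b (a point): middle of the bar's end face at -x (75 mm from the middle, 4 mm above its underside)
- cover: loose blue cover plate on its black rubber gasket, 150 x 90 x 9 mm with a 32 mm hole and two wire grips to 30 mm height; origin under its centre. Not to be moved.
- c_washer: loose slotted steel washer, 51 mm across, 6 mm thick, lying flat; origin under its centre. Not to be moved.
- ring_spanner: loose combination spanner, 28 x 197 x 9 mm, lying flat along its y; origin under its centre. Not to be moved.

How it is judged (in metres and radians):
On the way, in this order (a step that is already met when the one before it is completed fails the run):
1. one end of the tipped bar is through the slot under the top, the other end still above it (((z of bar_end_a in the frame of slot below -0.009 m and z of bar_end_b in the frame of slot above 0.005 m and x of bar_end_a in the frame of slot between -0.11 and 0.11 m and y of bar_end_a in the frame of slot between -0.07 and 0.07 m) or (z of bar_end_b in the frame of slot below -0.009 m and z of bar_end_a in the frame of slot above 0.005 m and x of bar_end_b in the frame of slot between -0.11 and 0.11 m and y of bar_end_b in the frame of slot between -0.07 and 0.07 m)) and contact force between the fingers and clamp_bar above 1 N), for 0.1 s.
2. both ends are inside the tank under the top, the bar held in the gripper (z of bar_end_a in the frame of slot between -0.1 and -0.005 m and z of bar_end_b in the frame of slot between -0.1 and -0.005 m and z of clamp_bar in the frame of slot below -0.009 m and contact force between the fingers and clamp_bar above 1 N and x of bar_end_a in the frame of slot between -0.11 and 0.11 m and y of bar_end_a in the frame of slot between -0.07 and 0.07 m and x of bar_end_b in the frame of slot between -0.11 and 0.11 m and y of bar_end_b in the frame of slot between -0.07 and 0.07 m), for 0.1 s.
At the end, for the whole second after the job is handed in: the bar is inside, gripped, and pressed up (2 N or more) against the underside of the top: its middle within 8 mm of touching, level within 4 degrees, along the slot within 8 degrees, centred within 10 mm along and 8 mm across the slot, both ends under the top, at rest (angle between clamp_bar's own z axis and vertical below 0.07 rad and z of clamp_bar in the frame of slot between -0.021 and -0.009 m and z of each of bar_end_a, bar_end_b in the frame of slot below -0.005 m and x of clamp_bar in the frame of slot between -0.01 and 0.01 m and y of clamp_bar in the frame of slot between -0.008 and 0.008 m and angle between the x axis of clamp_bar and the x axis of slot, either way round below 0.15 rad and contact force between clamp_bar and tank above 2 N and contact force between the fingers and clamp_bar above 3 N and linear speed of clamp_bar below 0.02 m/s); the arm keeps its last pose, push and grip.
It fails at once if the cover is pushed away (distance of cover from where it was at the start of the episode above 0.02 m).
It fails at once if the slotted washer is pushed away (distance of c_washer from where it was at the start of the episode above 0.02 m).
It fails at once if the spanner is pushed away (distance of ring_spanner from where it was at the start of the episode above 0.02 m).
It also fails if it takes over 48 s, if anything falls off the work surface, if the arm or the gripper's body presses on something with over 40 N, if the wrist force passes 120 N, or if a joint passes its speed limit or range.

### The arm

A 6-joint arm with a two-finger parallel gripper is mounted at the origin on a cart in front of the work surface, level with it; the furniture and walls round the work are solid. World frame = base frame: x ahead of the robot, y to its left, z up, the work surface at z = 0. Lengths are in m, angles in degrees, forces in N, time in s.
With the tool pointing down it reaches from about 0.25 to 0.8 m from the base axis. Payload 3.9 kg.
Tool frame: the origin (TCP) lies midway between the tips of the shut fingers; the grasp point (between the pads) lies 19 mm behind it; z points along the fingers, y is the direction in which the jaws open and shut (so a half turn about z gives the same grasp; the last joint's range is limited). The gripper opens to 85 mm and grips with 20 to 120 N. Pads are 22 mm wide; open, the fingers measure 114 mm over their backs; the gripper's body (76 mm by 85 mm) begins 54 mm behind the grasp point. The pads swing forward as they close: fully open they stand 13 mm farther back than shut.
Start: joints at [66.177, 14.897, -7.913, 67.191, 0, 90], TCP at [0.212, 0.48, 0.205] pointing down, gripper open.
Joint ranges: [-159.42, 159.42], [-47.68, 98.78], [-73.54, 78.23], [-108.79, 121.32], [-90, 84.71], [-180, 180]. Speed limits (degrees/s): [147.25, 147.25, 180, 180, 180, 180].

### API

Orientations are given as a 3x3 rotation matrix whose columns are the frame's x, y, z axes.
In Python, from plant import ctrl gives the robot as it stands.
- The arm moves only by the tool servo_tool, never from a script. Its argument "plan" is a list of rows, each a list of 6 numbers: the shift along the tool's x, y, z in units of 0.06 m (1.0 is 0.06 m), then the turn, a rotation vector about the tool's x, y, z in units of 4 degrees (1.0 is 4 degrees). In form: [[tx, ty, tz, wx, wy, wz], ...]. A call has 1 to 8 rows; each row shifts and turns the commanded pose from where the row before left it, along the tool's axes as they then stand; what a row does not reach is not made up. A row lasts 1/8 s, in which the tool goes at most 62.5 mm and 10.7 degrees, less where a joint would pass 70% of its speed; a pose out of reach is approached as far as the arm can. A call with a number of a shift or a turn outside -1 to 1 is refused whole. A call with a gripper value outside its range is refused whole. "grip" is the finger opening in mm, from 0 to 85.4, set as the call begins (left out, the last holds). The fingers move at their own pace and stop on an object; "newtons" is the grip in N (left out, the last holds). Time passes only in rows, so rows that do not move let the fingers close. It gives the time, the measured TCP pose, the force and the opening at its end, in the units of the state.
- ctrl.sense(): the state, without advancing time (a new reading comes with each control period).
- ctrl.get_image(name): name is "side" or "top" or "wrist"; returns the picture (480x640x3 uint8, blue, green, red); there is no depth.
- ctrl.camera_info(name): a dict with "camera_matrix" (3x3 intrinsics, pixels), "pose" (4x4, takes a point from camera to world coordinates); the wrist camera has in their place "T_tool_cam" (4x4, takes a point from camera to tool coordinates, whose origin is the TCP and whose axes are the flange's). Camera axes: x right, y up, looking along -z (the intrinsics and any distortion apply to the point x, -y, -z); pixel columns grow to the right and rows downward; lengths in m; the calibration is good to about 2 mm. The wrist camera is an equidistant fisheye: a pixel r from the principal point sees the ray r / f radians off the axis. A picture is of the moment at which its call begins: read the wrist's pose just before it. camera_info takes no time and is no camera call.
- ctrl.close_job(): hands the job in, once; it reports no verdict.
Trained networks look in the newest picture that a camera, given by its name, has taken for a name from the list of things; names that differ only in an ending like _2 or _b are one class to them, and where a whole thing is asked for, a point or a joint stands for the part that bears it (a point fixed in the world has none). Each returns a list of dicts, best first, with "confidence" (0 to 1); they miss things now and then, are a little off and sometimes report something else, mostly with a low value. They report only what shows in the picture. A call takes as long as a camera call.
- ctrl.masks_of(query, camera): "pixels" (480x640 bool, what is visible of it) and "bbox" ([centre column, centre row, width, height] in pixels, round what is visible of it).
- ctrl.mark_of(query, camera): "point" ([column, row] in pixels: a listed point, or the origin of a listed thing).
The state is a dict: "t": time; "q": joint angles; "qvel": joint speeds; "tau": joint torques, N m; "tcp_pos": TCP position; "eef_rot": TCP orientation; "force": force on the tool from outside, world axes, zero at the start; "ft_torque": the same for the moment, N m; "grip_width": finger opening in m.
Only numpy, scipy, OpenCV 4.12 (cv2) and the standard library are available. Lean on these libraries where they do the work, as an engineer would, in place of code of your own. Each camera call takes 0.05 s, during which the arm holds its last target. There are 200 camera calls.

## Working session

There is one attempt and no reset: what is moved stays moved. The work goes in short steps, Python scripts to look and compute and a tool call to move; the robot and the scene stay as the last step left them, time stands still between calls to the robot, and variables do not carry over. Pictures are saved under pics/ and viewed, about 8 in all and at most 12, crops included, and the job is handed in when it is done.

Besides the shell and the picture viewer there is one more tool, called after "Emit:" as name([rows], argument=value, ...), one row to a line, values as JSON. servo_tool: Moves the arm, as the interface text tells. Its arguments: {"type":"object","properties":{"plan":{"type":"array"},"grip":{"type":"number"},"newtons":{"type":"number"}},"required":["plan"]}

```bash
mkdir -p pics; ls
cat > h.py <<'E'
import numpy as np, cv2
from plant import ctrl
def ray(cam,px):
    i=ctrl.camera_info(cam);K=np.array(i["camera_matrix"]);T=np.array(i["pose"])
    d=np.array([(px[0]-K[0,2])/K[0,0],-(px[1]-K[1,2])/K[1,1],-1.])
    return T[:3,3],T[:3,:3]@d
def atz(cam,px,z):
    o,d=ray(cam,px);return o+d*(z-o[2])/d[2]
def proj(cam,P):
    i=ctrl.camera_info(cam);K=np.array(i["camera_matrix"]);T=np.array(i["pose"])
    p=T[:3,:3].T@(np.array(P)-T[:3,3]);return np.array([K[0,2]+K[0,0]*p[0]/-p[2],K[1,2]+K[1,1]*-p[1]/-p[2]])
def tri(a,b):
    o1,d1=ray(*a);o2,d2=ray(*b)
    s=np.linalg.lstsq(np.c_[d1,-d2],o2-o1,rcond=None)[0]
    p,q=o1+d1*s[0],o2+d2*s[1];return (p+q)/2,np.linalg.norm(p-q)
E
python3 - <<'E'
from h import *
s=ctrl.sense();print(s)
for c in("side","top"):
    im=ctrl.get_image(c);cv2.imwrite(f"pics/{c}0.png",im);print(ctrl.camera_info(c))
    for q in("slot","nut","clamp_bar","bar_end_a","bar_end_b","tank","cover","c_washer","ring_spanner"):
        print(c,q,[(np.round(r["point"],1),round(r["confidence"],2)) for r in ctrl.mark_of(q,c)][:3])
print(ctrl.camera_info("wrist"))
E
```

```text
pics
{'t': 0.0, 'q': array([ 6.61767897e+01,  1.49373904e+01, -7.98706011e+00,  6.71907980e+01,
        2.34083105e-04,  8.99993798e+01]), 'qvel': array([-0.0291918 , -0.0109233 ,  0.07427314, -0.01444623, -0.01285605,
       -0.01686965]), 'tau': array([-2.30721140e-03, -4.05681896e+01,  2.53920883e+01,  1.89343735e-02,
       -2.36123478e-04,  4.57282127e-06]), 'tcp_pos': array([0.21175119, 0.47958147, 0.20364121]), 'eef_rot': array([[-9.14800487e-01,  4.03905189e-01, -8.16199819e-04],
       [ 4.03906014e-01,  9.14798640e-01, -1.83842946e-03],
       [ 4.10728703e-06, -2.01146418e-03, -9.99997977e-01]]), 'force': array([-0.33487703, -0.00680861,  0.58284702]), 'ft_torque': array([-0.02296974,  0.0390749 ,  0.00889562]), 'grip_width': 0.08569170770167474}
{'camera_matrix': array([[559.39811874,   0.        , 322.15323842],
       [  0.        , 559.39811874, 253.62433078],
       [  0.        ,   0.        ,   1.        ]]), 'pose': array([[-0.99932332,  0.01909724, -0.03143562,  0.51606697],
       [-0.03663143, -0.59393825,  0.80367624,  0.92834001],
       [-0.00332281,  0.80428
[... 1459 characters left out ...]
71)]
top cover [(array([472.3, 251. ]), 0.74), (array([420.2, 316.2]), 0.37)]
top c_washer [(array([421.7, 318.3]), 0.61)]
top ring_spanner [(array([280.4, 321.4]), 0.69)]
{'camera_matrix': array([[371.64829954,   0.        , 316.34915351],
       [  0.        , 371.64829954, 242.3423546 ],
       [  0.        ,   0.        ,   1.        ]]), 'T_tool_cam': array([[-8.64686196e-05,  9.57895264e-01,  2.87117843e-01,
         7.18035502e-02],
       [ 9.99999830e-01, -8.25737773e-05,  5.76646973e-04,
        -1.81375235e-04],
       [ 5.76075809e-04,  2.87117844e-01, -9.57895094e-01,
        -1.69561373e-01],
       [ 0.00000000e+00,  0.00000000e+00,  0.00000000e+00,
         1.00000000e+00]])}
```

Run:
```python
from h import *
r=lambda v:np.round(v,4)
print("slot",r(tri(("side",(315.2,240.6)),("top",(350.8,214.3)))[0]),r(atz("top",(350.8,214.3),.12)),r(atz("side",(315.2,240.6),.12)))
print("nut",tri(("side",(267.1,319.5)),("top",(191,171.6))))
for p,z in(((204.4,177.1),0),((186.9,205.9),.004),((227.4,151.1),.004)):print("top",r(atz("top",p,z)))
for p,z in(((270,357.9),0),((298.2,368),.004),((249.1,343.8),.004)):print("side",r(atz("side",p,z)))
for p in((347.7,223.3),(472.3,251),(421.7,318.3),(280.4,321.4)):print(r(atz("top",p,0)))
a=cv2.imread("pics/top0.png");cv2.imwrite("pics/top0c.png",cv2.resize(a[100:400,140:540],None,fx=2,fy=2))
# tank angle from land: 
for c in("top","side"):
    ms=ctrl.masks_of("tank",c)
    m=ms[0]["pixels"].astype(np.uint8);print(c,ms[0]["bbox"],ms[0]["confidence"],cv2.minAreaRect(cv2.findNonZero(m)))
```

```text
slot [ 0.5799 -0.266   0.1153] [ 0.5784 -0.2658  0.12  ] [ 0.5805 -0.2595  0.12  ]
nut (array([0.665314  , 0.03923749, 0.11704135]), np.float64(0.012274594679265841))
top [0.6676 0.038  0.    ]
top [0.6061 0.0727 0.004 ]
top [ 0.7222 -0.0104  0.004 ]
side [0.6717 0.0416 0.    ]
side [0.6044 0.0735 0.004 ]
side [0.7252 0.0025 0.004 ]
[ 0.5715 -0.2638  0.    ]
[ 0.5152 -0.5221  0.    ]
[ 0.3758 -0.4168  0.    ]
[ 0.3673 -0.1253  0.    ]
top [349.6, 215.5, 122.9, 132.7] 0.79 ((350.70660400390625, 218.32054138183594), (87.48051452636719, 123.10285186767578), 27.21611213684082)
side [316.6, 260.4, 102.5, 89.5] 0.96 ((312.94854736328125, 259.2840576171875), (101.82855224609375, 74.64300537109375), 17.1759033203125)
```

View pics/top0c.png

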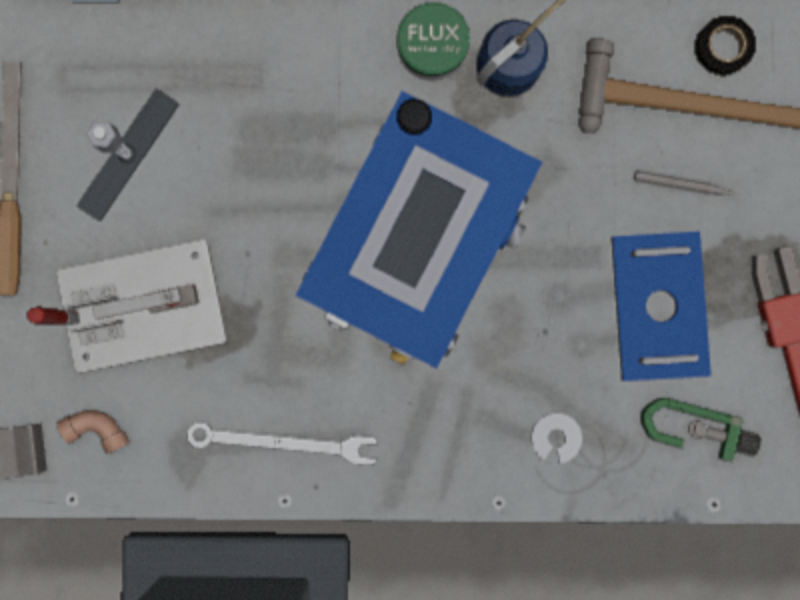

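View pics/side0.png

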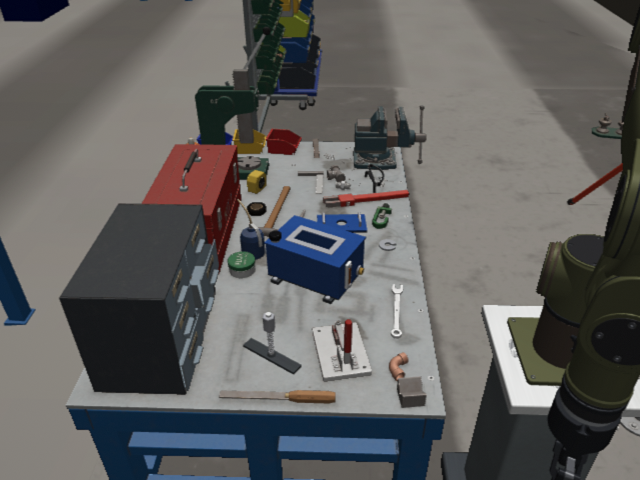

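The top view (2x crop) shows the tank slot near (420,228), running up and to the right. The bar lies from (88,205) to (168,102) with its nut at (103,133). The cover is at (660,305), the washer at (557,437) and the spanner at (280,442). The side view agrees, and shows a cabinet beyond the bar.

Next I go above the bar.

```bash
cat >> h.py <<'E'
from scipy.spatial.transform import Rotation as Ro
from scipy.linalg import fractional_matrix_power as fmp
def tooldown(yaw,tilt=0):
    """tool y at world yaw (deg), tool z down, then turned by tilt deg about tool y"""
    c,s=np.cos(np.radians(yaw)),np.sin(np.radians(yaw))
    R=np.array([[s*-1,c,0],[c,s,0],[0,0,-1.]])
    return R@Ro.from_euler('y',tilt,degrees=True).as_matrix()
def T(R,p):
    M=np.eye(4);M[:3,:3]=R;M[:3,3]=p;return M
def cur():
    s=ctrl.sense();return T(np.array(s["eef_rot"]),np.array(s["tcp_pos"]))
def rows(A,B,N):
    D=np.real(fmp(np.linalg.inv(A)@B,1/N))
    return np.round(np.r_[D[:3,3]/.06,np.degrees(Ro.from_matrix(D[:3,:3]).as_rotvec())/4],3)
def wpix(P,M=None):
    i=ctrl.camera_info("wrist");K=np.array(i["camera_matrix"]);C=(cur() if M is None else M)@np.array(i["T_tool_cam"])
    p=C[:3,:3].T@(np.array(P)-C[:3,3]);v=np.array([p[0],-p[1],-p[2]]);th=np.arctan2(np.hypot(v[0],v[1]),v[2])
    return K[:2,2]+K[0,0]*th*v[:2]/np.hypot(v[0],v[1])
def wray(px,M=None):
    i=ctrl.camera_info("wrist");K=np.array(i["camera_matrix"]);C=(cur() if M is None else M)@np.array(i["T_tool_cam"])
    u=(np.array(px)-K[:2,2])/K[0,0];r=np.hypot(*u);d=np.array([u[0]*np.sin(r)/r,-u[1]*np.sin(r)/r,-np.cos(r)])
    return C[:3,3],C[:3,:3]@d
def watz(px,z,M=None):
    o,d=wray(px,M);return o+d*(z-o[2])/d[2]
E
python3 - <<'E'
from h import *
B=T(tooldown(54.4),[.665,.036,.25]);print(rows(cur(),B,14))
E
```

```text
[-0.73  -0.198 -0.054  0.    -0.     0.21 ]
```

Emit:
servo_tool([
  [-0.73,-0.198,-0.054,0,0,0.21],
  [-0.73,-0.198,-0.054,0,0,0.21],
  [-0.73,-0.198,-0.054,0,0,0.21],
  [-0.73,-0.198,-0.054,0,0,0.21],
  [-0.73,-0.198,-0.054,0,0,0.21],
  [-0.73,-0.198,-0.054,0,0,0.21],
  [-0.73,-0.198,-0.054,0,0,0.21],
], grip=85)

```text
t: 1.98
tcp_pos: [0.4509, 0.2687, 0.2274]
eef_rot: [[-0.868, 0.496, 0.0], [0.496, 0.868, 0.0], [-0.0, 0.0, -1.0]]
force: [1.3, 0.6, 0.6]
grip_width: 0.0849
```

Emit:
servo_tool([
  [-0.73,-0.198,-0.054,0,0,0.21],
  [-0.73,-0.198,-0.054,0,0,0.21],
  [-0.73,-0.198,-0.054,0,0,0.21],
  [-0.73,-0.198,-0.054,0,0,0.21],
  [-0.73,-0.198,-0.054,0,0,0.21],
  [-0.73,-0.198,-0.054,0,0,0.21],
  [-0.73,-0.198,-0.054,0,0,0.21],
  [0,0,0,0,0,0],
])

```text
t: 2.98
tcp_pos: [0.6665, 0.0333, 0.249]
eef_rot: [[-0.811, 0.585, 0.0], [0.585, 0.811, -0.001], [-0.001, -0.0, -1.0]]
force: [0.0, 0.5, -0.9]
grip_width: 0.0847
```

Run:
```python
from h import *
s=ctrl.sense();print(s["t"],s["q"],s["tcp_pos"],s["eef_rot"])
M=cur();im=ctrl.get_image("wrist")
for q,z in(("nut",.108),("clamp_bar",0),("bar_end_a",.004)):
    for r in ctrl.mark_of(q,"wrist")[:3]:
        print(q,np.round(r["point"],1),round(r["confidence"],2),np.round(watz(r["point"],z,M),4)); cv2.circle(im,tuple(int(v) for v in r["point"]),3,(0,0,255),-1)
cv2.imwrite("pics/w1.png",im)
```

```text
2.975 [ 2.87657348e+00  2.91947740e+01  2.08136379e+01  8.16051291e+01
 -3.27514601e-02  3.86863272e+01] [0.66654714 0.03329388 0.24895284] [[-8.10964114e-01  5.85095833e-01  2.68100791e-04]
 [ 5.85095641e-01  8.10964104e-01 -5.58870453e-04]
 [-5.44412891e-04 -2.96359277e-04 -9.99999808e-01]]
nut [324.4 221.6] 0.67 [0.6728 0.0372 0.108 ]
clamp_bar [319.1 195.8] 0.73 [0.667  0.0365 0.    ]
bar_end_a [317.8 127.9] 0.75 [0.6036 0.0803 0.004 ]
```

View pics/w1.png

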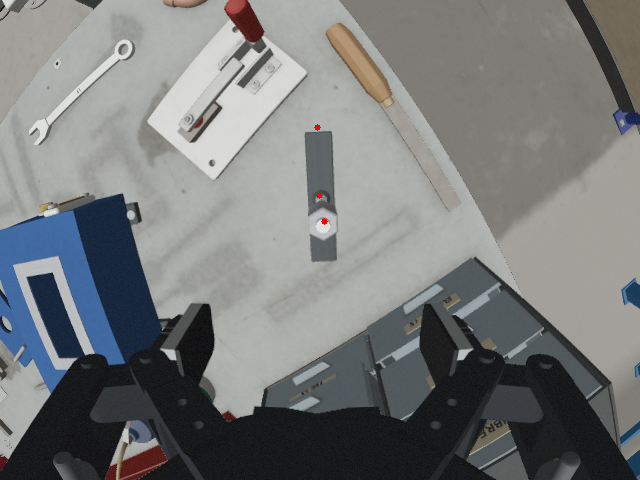

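The wrist view shows the bar upright in the picture, from (319,132) to (325,261), with the nut at (323,222). It lies between the jaws, and the cabinet is just beyond.

Run:
```python
from h import *
M=cur();a=watz((319,132),.008);b=watz((325,261),.008);print(a,b,(a+b)/2,np.degrees(np.arctan2(*(b-a)[1::-1])),np.linalg.norm(b-a))
print("nut top",watz((323,224),.13),"stud base",watz((319,196),.008))
print("cabinet",atz("side",(185,390),0),atz("side",(213,292),0),watz((264,388),.0),watz((264,388),.2))
p=(a+b)/2
for c in("side","top"):print(c,proj(c,[p[0],p[1],.108]))
print(rows(M,T(tooldown(54.4),[.668,.0365,.089]),5))
```

```text
[0.60509517 0.08229931 0.008     ] [0.73017273 0.00191452 0.008     ] [0.66763395 0.04210691 0.008     ] -32.72802575558533 0.148681232852091
nut top [0.66664769 0.04147079 0.13      ] stud base [0.66331563 0.04081926 0.008     ]
cabinet [0.845386   0.14089061 0.        ] [ 0.84800371 -0.18605495  0.        ] [ 0.8409608  -0.18161824  0.        ] [ 0.72881577 -0.0574986   0.2       ]
side [268.93728463 323.81898253]
top [190.52917905 167.99470463]
[-0.012  0.007  0.536 -0.    -0.003  0.004]
```

Run:
```python
from h import *
print(rows(cur(),T(tooldown(57),[.667,.041,.089]),6))
```

```text
[-0.001  0.014  0.447 -0.    -0.002 -0.105]
```

Emit:
servo_tool([
  [0,0.014,0.447,0,0,-0.105],
  [0,0.014,0.447,0,0,-0.105],
  [0,0.014,0.447,0,0,-0.105],
  [0,0.014,0.447,0,0,-0.105],
  [0,0.014,0.447,0,0,-0.105],
  [0,0.014,0.447,0,0,-0.105],
  [0,0,0,0,0,0],
])

```text
t: 4.05
tcp_pos: [0.6647, 0.0414, 0.087]
eef_rot: [[-0.839, 0.544, -0.005], [0.544, 0.839, -0.0], [0.004, -0.003, -1.0]]
force: [-0.3, 0.3, 0.9]
grip_width: 0.085
```

Emit:
servo_tool([
  [0,0,0,0,0,0],
  [0,0,0,0,0,0],
  [0,0,0,0,0,0],
  [0,0,0,0,0,0],
  [0,0,0,0,0,0],
  [0,0,0,0,0,0],
], grip=10, newtons=110)

```text
t: 4.8
tcp_pos: [0.6682, 0.0401, 0.0905]
eef_rot: [[-0.838, 0.546, 0.002], [0.546, 0.838, 0.0], [-0.002, 0.001, -1.0]]
force: [-1.5, -0.2, 5.3]
grip_width: 0.0204
```

Emit:
servo_tool([
  [0,0,-0.2,0,0,0],
  [0,0,-0.4,0,0,0],
  [0,0,-0.6,0,0,0],
  [0,0,-0.7,0,0,0],
  [0,0,-0.7,0,0,0],
  [0,0,-0.4,0,0,0],
  [0,0,0,0,0,0],
])

```text
t: 5.68
tcp_pos: [0.6688, 0.0402, 0.2711]
eef_rot: [[-0.838, 0.546, 0.004], [0.546, 0.838, 0.0], [-0.003, 0.002, -1.0]]
force: [-0.6, -0.1, -4.5]
grip_width: 0.0204
```

Run:
```python
from h import *
M=cur();im=ctrl.get_image("wrist")
for q in("nut","clamp_bar","bar_end_a"):
    for r in ctrl.mark_of(q,"wrist")[:3]:
        print(q,np.round(r["point"],1),round(r["confidence"],2))
# expected with aligned stud: nut at tool z=-.019, bar underside at +.089
G=lambda x,y,z:wpix((M@np.array([x,y,z,1]))[:3],M)
for s in(-.075,0,.075):print(s,G(s,0,.081),G(s,.015,.081),G(s,-.015,.081))
a=im.copy()
for s in(-.075,.075):
  for y in(-.015,.015):cv2.circle(a,tuple(int(v) for v in G(s,y,.081)),2,(0,0,255),-1)
cv2.imwrite("pics/w2.png",a)
```

```text
nut [319.  304.1] 0.67
nut [  5.7 302.8] 0.32
clamp_bar [314.3 236.9] 0.64
bar_end_a [313.  131.8] 0.57
-0.075 [316.50891464 331.02953669] [335.87193248 330.95405318] [297.14634761 330.94632123]
0 [316.51614487 237.78363038] [337.88125787 237.7909594 ] [295.15159796 237.78634692]
0.075 [316.51570211 129.31991707] [339.08209087 129.45618785] [293.94997285 129.45641557]
```

View pics/w2.png

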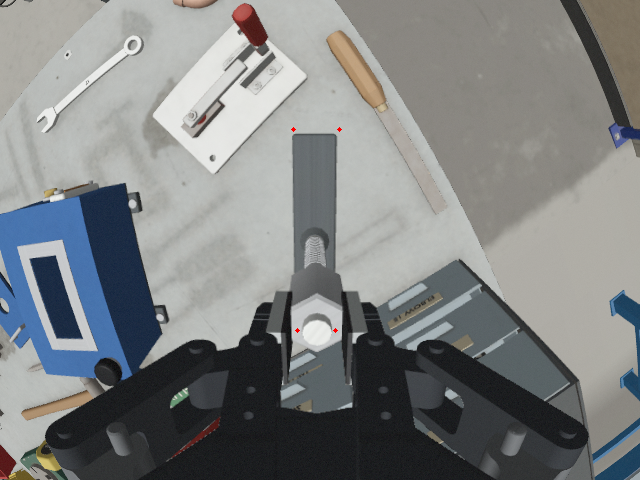

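```bash
cat > p.py <<'E'
from h import *
def box(a,b,c,d,n=40):
    t=np.linspace(0,1,n);return np.array([[a+(b-a)*i,c] for i in t]+[[a+(b-a)*i,d] for i in t]+[[a,c+(d-c)*i] for i in t]+[[b,c+(d-c)*i] for i in t])
def sd(P,b):  # signed dist of points to box
    q=np.abs(P-[(b[0]+b[1])/2,(b[2]+b[3])/2])-[(b[1]-b[0])/2,(b[3]-b[2])/2]
    return np.linalg.norm(np.maximum(q,0),axis=1)+np.minimum(q.max(1),0)
obs=[(-110,-52.5,-5,0),(52.5,110,-5,0),(-115,-104,-104,0),(104,115,-104,0),(-115,115,-110,-104)]
parts=[(-75,75,0,8),(-6,6,8,88),(-14,14,88,128)]
def clear(u,h,th):
    c,s=np.cos(np.radians(th)),np.sin(np.radians(th));A=np.array([[c,s],[-s,c]]) # local->world columns
    m=99
    for o in obs:
        Pw=box(*o,n=200)
        L=(Pw-[u,h])@A   # inverse rotation
        for b in parts:
            m=min(m,sd(L,b).min(),sd(box(*b,n=150)@A.T+[u,h],o).min())
    return m
E
python3 - <<'E'
from p import *
W=[(-35,46,27),(18,10,27),(23,-15,27),(23,-35,27),(23,-45,27),(22,-45,20),(10,-40,8),(0,-35,0),(0,-15,0)]
for a,b in zip(W,W[1:]):
    cs=[clear(*(np.array(a)+(np.array(b)-a)*t)) for t in np.linspace(0,1,9)];print(a,b,np.round(cs,1))
# best u per (h,th)
for th in(20,24,27,30,34):
    print(th,[(h,max((round(clear(u,h,th),1),u) for u in range(-40,50,3))) for h in(10,0,-10,-20,-30,-38,-45,-52)])
E
```

```text
(-35, 46, 27) (18, 10, 27) [23.9 15.9  8.   0.  -3.9 -4.  -4.  -4.  -4. ]
(18, 10, 27) (23, -15, 27) [-4.  -3.2 -0.7  1.8  4.3  6.8  9.3 11.2 10.5]
(23, -15, 27) (23, -35, 27) [10.5 10.5 10.5 10.1  8.9  7.8  6.7  5.5  4.4]
(23, -35, 27) (23, -45, 27) [ 4.4  3.8  3.3  2.7  2.1  1.6  1.   0.4 -0.1]
(23, -45, 27) (22, -45, 20) [-0.1  0.8  1.7  2.6  3.6  4.5  5.4  6.3  7.3]
(22, -45, 20) (10, -40, 8) [ 7.3  9.1  9.4 10.4 11.6 12.8 14.1 15.4 16.6]
(10, -40, 8) (0, -35, 0) [16.6 17.3 18.  18.6 19.3 20.  20.6 21.3 22. ]
(0, -35, 0) (0, -15, 0) [22.  19.5 17.  14.5 12.   9.5  7.   4.5  2. ]
20 [(10, (np.float64(14.7), -37)), (0, (np.float64(11.5), -19)), (-10, (np.float64(11.3), 8)), (-20, (np.float64(7.6), 23)), (-30, (np.float64(5.0), 23)), (-38, (np.float64(7.2), 23)), (-45, (np.float64(8.3), 20)), (-52, (np.float64(13.8), 11))]
24 [(10, (np.float64(16.7), -34)), (0, (np.float64(14.8), -16)), (-10, (np.float64(14.7), 8)), (-20, (np.float64(11.2), 20)), (-30, (np.float64(7.0), 23)), (-38, (np.float64(5.5), 23)), (-45, (np.float64(5.4), 20)), (-52, (np.float64(9.2), 11))]
27 [(10, (np.float64(17.7), -31)), (0, (np.float64(17.3), -13)), (-10, (np.float64(17.2), 5)), (-20, (np.float64(13.7), 17)), (-30, (np.float64(7.0), 20)), (-38, (np.float64(5.7), 20)), (-45, (np.float64(5.1), 17)), (-52, (np.float64(5.8), 11))]
30 [(10, (np.float64(19.4), -28)), (0, (np.float64(19.7), -13)), (-10, (np.float64(20.1), 5)), (-20, (np.float64(15.9), 14)), (-30, (np.float64(8.8), 17)), (-38, (np.float64(4.5), 17)), (-45, (np.float64(2.6), 14)), (-52, (np.float64(3.6), 11))]
34 [(10, (np.float64(22.9), -25)), (0, (np.float64(22.8), -10)), (-10, (np.float64(22.7), 5)), (-20, (np.float64(17.3), 8)), (-30, (np.float64(10.6), 11)), (-38, (np.float64(4.7), 14)), (-45, (np.float64(1.3), 11)), (-52, (np.float64(1.4), 8))]
```

Run:
```python
from h import *
R=tooldown(64);sl=np.array([.578,-.265,0]);p=sl+R[:,1]*.13;p[2]=.29
print(p,rows(cur(),T(R,p),6))
```

```text
[ 0.63498825 -0.14815677  0.29      ] [-0.187 -0.497 -0.064 -0.005 -0.008 -0.294]
```

Emit:
servo_tool([
  [-0.1,-0.25,-0.032,0,0,-0.15],
  [-0.187,-0.497,-0.064,0,0,-0.3],
  [-0.187,-0.497,-0.064,0,0,-0.3],
  [-0.187,-0.497,-0.064,0,0,-0.3],
  [-0.187,-0.497,-0.064,0,0,-0.3],
  [-0.187,-0.497,-0.064,0,0,-0.3],
  [-0.1,-0.25,-0.032,0,0,-0.15],
  [0,0,0,0,0,0],
])

```text
t: 6.88
tcp_pos: [0.6366, -0.1501, 0.2917]
eef_rot: [[-0.899, 0.438, -0.0], [0.438, 0.899, 0.0], [0.001, 0.0, -1.0]]
force: [0.1, -0.2, -4.5]
grip_width: 0.0204
```

Emit:
servo_tool([
  [0,0,0,0,0,0],
  [0,0,0,0,0,0],
])

```text
t: 7.12
tcp_pos: [0.6371, -0.1476, 0.2918]
eef_rot: [[-0.9, 0.435, -0.0], [0.435, 0.9, 0.0], [0.001, 0.0, -1.0]]
force: [-0.4, 0.1, -4.0]
grip_width: 0.0205
```

Run:
```python
from h import *
s=ctrl.sense();print(s["t"],s["q"],s["tcp_pos"],s["eef_rot"])
M=cur();np.save("M3.npy",M);im=ctrl.get_image("wrist");cv2.imwrite("pics/w3raw.png",im)
for q,z in(("slot",.12),("clamp_bar",0),("bar_end_a",.004),("tank",0)):
    for r in ctrl.mark_of(q,"wrist")[:3]:
        print(q,np.round(r["point"],1),round(r["confidence"],2),np.round(watz(r["point"],z,M),4))
for q in("slot","tank"):
    print(q,[(r["bbox"],r["confidence"]) for r in ctrl.masks_of(q,"wrist")[:2]])
cv2.imwrite("pics/w3.png",im)
```

```text
7.125 [-1.30530126e+01  2.79321803e+01  2.49646411e+01  8.70615489e+01
  2.12909263e-02  1.27233736e+01] [ 0.63709985 -0.14757467  0.29176356] [[-9.00497911e-01  4.34860143e-01 -4.10639491e-04]
 [ 4.34859954e-01  9.00497970e-01  4.76656799e-04]
 [ 5.77059071e-04  2.50657781e-04 -9.99999802e-01]]
slot [184.9 213.4] 0.82 [ 0.5817 -0.2641  0.12  ]
clamp_bar [310.2 236.1] 0.63 [ 0.6856 -0.1802  0.    ]
bar_end_a [314.8 131.8] 0.82 [ 0.5688 -0.117   0.004 ]
bar_end_a [ 69.  114.9] 0.16 [ 0.374  -0.4094  0.004 ]
tank [214.3 194. ] 0.95 [ 0.5812 -0.2667  0.    ]
slot [([200.0, 205.9, 171.4, 235.5], 0.8)]
tank [([197.7, 207.2, 173.4, 228.3], 0.65)]
```

View pics/w3.png

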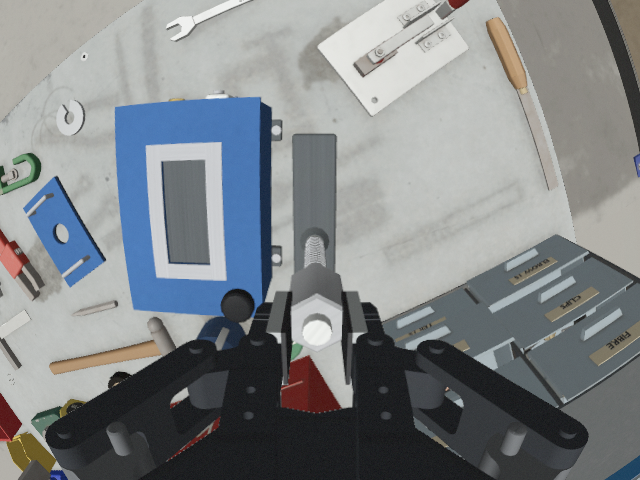

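The wrist view shows the slot with corners near (161,160), (208,160), (210,263) and (167,264). It lies nearly parallel to the bar, which shows at columns 292–336.

Run:
```python
from h import *
M=np.load("M3.npy");im=cv2.imread("pics/w3raw.png");roi=im[120:300,120:250].astype(int)
m=((roi.min(2)>165)).astype(np.uint8)
n,l,st,_=cv2.connectedComponentsWithStats(m);k=1+st[1:,4].argmax();m=(l==k).astype(np.uint8)
cs,hh=cv2.findContours(m,cv2.RETR_CCOMP,cv2.CHAIN_APPROX_NONE)
for c in sorted(cs,key=cv2.contourArea)[-2:]:
    W=np.array([watz(p[0]+[120,120],.12,M)[:2] for p in c])
    r=cv2.minAreaRect((W*1000).astype(np.float32));print(r)
    b=cv2.boxPoints(r)/1000
print(r)
# bar sides: offset check
g=cv2.cvtColor(im,cv2.COLOR_BGR2GRAY).astype(int)
print(np.diff(g[150,280:350]).tolist())
print(np.diff(g[125:145,315]).tolist())
for row in(150,190,220):
    d=np.abs(np.diff(cv2.GaussianBlur(im,(3,3),0)[row,280:350].astype(int),axis=0)).sum(1);print(row,280+d[:25].argmax(),315+d[35:].argmax())
```

```text
((581.6300048828125, -264.65673828125), (48.61961364746094, 107.24427032470703), 63.18018341064453)
((581.596923828125, -264.5845642089844), (78.41058349609375, 137.32833862304688), 62.904335021972656)
((581.596923828125, -264.5845642089844), (78.41058349609375, 137.32833862304688), 62.904335021972656)
[0, 3, 3, 1, 1, -1, 0, 1, 0, 0, -7, -46, -25, 2, 5, -1, 0, 0, 1, -3, 1, -1, 1, -1, 1, 0, 2, 2, -6, -1, 0, 1, 4, -1, -1, -3, 3, 2, -2, 2, 1, 1, 0, -1, -2, -1, -1, 2, 0, -1, 0, -1, 4, -14, -14, 47, 41, 13, -2, 1, -1, -2, 0, 0, 1, -1, -3, 0, -3]
[-1, -1, 1, 0, 0, -1, -5, -36, -51, 12, 8, 1, -1, 2, 0, 0, -3, 4, -2]
150 291 336
190 292 336
220 292 335
```

```bash
cat >> h.py <<'E'
SL=np.array([.5816,-.2646,.12]);YAW=63.;B0=np.array([-.002,-.0018,.0905])
def pose(u,h,th,v=0):
    R=tooldown(YAW,-th);H=tooldown(YAW)
    return T(R,SL+H[:,0]*u/1e3+H[:,1]*v/1e3+[0,0,h/1e3]-R@B0)
def where(M=None):
    M=cur() if M is None else M;H=tooldown(YAW);p=M[:3,3]+M[:3,:3]@B0-SL
    return np.round([H[:,0]@p*1e3,p[2]*1e3,H[:,1]@p*1e3,*Ro.from_matrix(H.T@M[:3,:3]).as_rotvec(degrees=True)],1)
E
python3 - <<'E'
from h import *
A=cur();print(where())
W=[((-31,60,27),8),((-31,10,27),6),((5,-10,27),4),((17,-20,27),3),((23,-30,24),3),((23,-38,21),3),((20,-45,20),3),((10,-45,10),4),((0,-38,0),4)]
for w,n in W:
    B=pose(*w);r=rows(A,B,n);print(w,n,r.tolist())
    if n==8:
        D=np.real(fmp(np.linalg.inv(A)@B,1/n));X=A
        for i in range(n):X=X@D;print(where(X), ((X@[.075+B0[0],B0[1],B0[2],1])[2]-.12).round(3))
    A=B
E
```

```text
[  1.2  81.5 126.9  -0.   -0.   -1.2]
(-31, 60, 27) 8 [0.035, -0.264, 0.062, 0.009, -0.844, 0.036]
[ -2.3  78.  111.   -0.   -3.4  -1. ] 0.074
[-6.1 74.8 95.2 -0.  -6.8 -0.9] 0.066
[ -9.9  71.7  79.3  -0.  -10.1  -0.7] 0.059
[-13.9  68.9  63.5  -0.  -13.5  -0.6] 0.051
[-18.1  66.3  47.6  -0.  -16.9  -0.4] 0.045
[-22.3  64.   31.8  -0.  -20.3  -0.3] 0.038
[-26.6  61.9  15.9  -0.  -23.6  -0.1] 0.032
[-31.  60.   0.  -0. -27.   0.] 0.026
(-31, 10, 27) 6 [0.063, -0.0, 0.124, 0.0, 0.0, 0.0]
(5, -10, 27) 4 [0.171, -0.0, 0.006, 0.0, 0.0, 0.0]
(17, -20, 27) 3 [0.085, -0.0, 0.019, 0.0, 0.0, 0.0]
(23, -30, 24) 3 [0.028, 0.0, 0.035, 0.0, 0.25, 0.0]
(23, -38, 21) 3 [-0.009, -0.0, 0.041, 0.0, 0.25, -0.0]
(20, -45, 20) 3 [-0.011, -0.0, 0.042, 0.0, 0.083, -0.0]
(10, -45, 10) 4 [-0.106, 0.0, 0.012, -0.0, 0.625, 0.0]
(0, -38, 0) 4 [-0.11, 0.0, -0.025, -0.0, 0.625, -0.0]
```

Emit:
servo_tool([
  [0.035,-0.264,0.062,0.009,-0.844,0.036],
  [0.035,-0.264,0.062,0.009,-0.844,0.036],
  [0.035,-0.264,0.062,0.009,-0.844,0.036],
  [0.035,-0.264,0.062,0.009,-0.844,0.036],
  [0.035,-0.264,0.062,0.009,-0.844,0.036],
  [0.035,-0.264,0.062,0.009,-0.844,0.036],
  [0.035,-0.264,0.062,0.009,-0.844,0.036],
  [0.035,-0.264,0.062,0.009,-0.844,0.036],
])

```text
t: 8.48
tcp_pos: [0.5702, -0.2578, 0.2593]
eef_rot: [[-0.794, 0.455, 0.405], [0.405, 0.891, -0.207], [-0.454, -0.0, -0.891]]
force: [-0.4, -0.3, -3.8]
grip_width: 0.0207
```

Emit:
servo_tool([
  [0,0,0,0,0,0],
  [0,0,0,0,0,0],
  [0,0,0,0,0,0],
])

```text
t: 8.85
tcp_pos: [0.5729, -0.2578, 0.2608]
eef_rot: [[-0.793, 0.454, 0.406], [0.404, 0.891, -0.206], [-0.455, 0.0, -0.89]]
force: [0.4, -0.2, -3.3]
grip_width: 0.0204
```

Run:
```python
from h import *
print(where(),ctrl.sense()["q"]);M=cur();im=ctrl.get_image("wrist")
for q in("slot","clamp_bar","bar_end_a"):
    for r in ctrl.mark_of(q,"wrist")[:2]: print(q,np.round(r["point"],1),round(r["confidence"],2),np.round(watz(r["point"],.12,M),4))
H=tooldown(YAW)
for u in(-52.5,52.5):
    for v in(-23,23):
        p=wpix(SL+H[:,0]*u/1e3+H[:,1]*v/1e3,M);cv2.circle(im,tuple(int(round(x)) for x in p),2,(0,0,255),-1)
for y in(-.015,.015):
    p=wpix((M@np.r_[B0+[.075,y,-.008],1])[:3],M);cv2.circle(im,tuple(int(round(x)) for x in p),2,(0,255,0),-1)
cv2.imwrite("pics/w4.png",im)
```

```text
[-32.1  61.2   0.3  -0.  -27.1  -0. ] [-23.30431032   4.0107849  -20.71094296  38.25231291  -1.67186535
   3.29179102]
clamp_bar [310.9 233.4] 0.66 [ 0.6551 -0.3057  0.12  ]
bar_end_a [312.6 131.8] 0.91 [ 0.5619 -0.2557  0.12  ]
bar_end_a [317.3 303. ] 0.18 [ 0.7546 -0.3495  0.12  ]
```

View pics/w4.png

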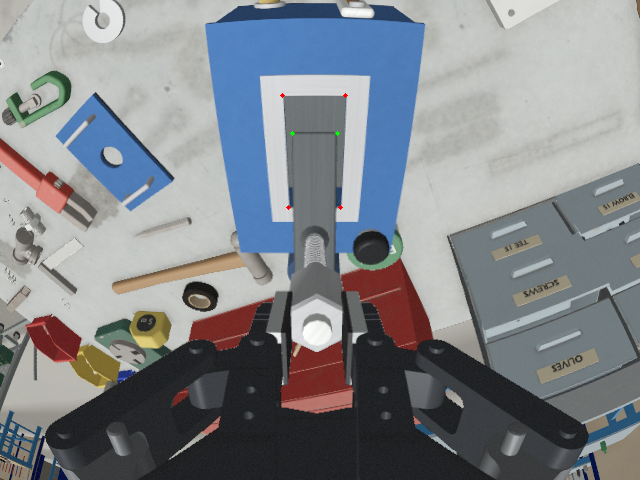

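The wrist view confirms the models: the projected slot corners (283,95), (345,95), (289,207) and (340,207) match the image, and the bar's lead end at row 133 matches too. I can start feeding it in.

Emit:
servo_tool([
  [0.063,0,0.124,0,0,0],
  [0.063,0,0.124,0,0,0],
  [0.063,0,0.124,0,0,0],
  [0.063,0,0.124,0,0,0],
  [0.063,0,0.124,0,0,0],
  [0.063,0,0.124,0,0,0],
  [0,0,0,0,0,0],
  [0,0,0,0,0,0],
])

```text
t: 10.05
tcp_pos: [0.5718, -0.258, 0.2101]
eef_rot: [[-0.793, 0.455, 0.405], [0.405, 0.891, -0.207], [-0.455, -0.0, -0.891]]
force: [-0.0, 0.4, -3.9]
grip_width: 0.0204
```

Emit:
servo_tool([
  [0.171,0,0.006,0,0,0],
  [0.171,0,0.006,0,0,0],
  [0.171,0,0.006,0,0,0],
  [0.171,0,0.006,0,0,0],
  [0.085,0,0.019,0,0,0],
  [0.085,0,0.019,0,0,0],
  [0.085,0,0.019,0,0,0],
  [0,0,0,0,0,0],
])

```text
t: 11.05
tcp_pos: [0.5283, -0.2358, 0.1793]
eef_rot: [[-0.794, 0.455, 0.404], [0.405, 0.891, -0.206], [-0.453, -0.0, -0.891]]
force: [0.5, 0.6, -4.0]
grip_width: 0.0203
```

Run:
```python
from h import *
s=ctrl.sense();print(where(),s["force"],s["t"])
```

```text
[ 17.8 -20.5  -0.4   0.  -27.    0. ] [ 0.49563507  0.5754937  -3.99618004] 11.05
```

No contact so far. I'll bring the other end in now.

Emit:
servo_tool([
  [0.028,0,0.035,0,0.25,0],
  [0.028,0,0.035,0,0.25,0],
  [0.028,0,0.035,0,0.25,0],
  [-0.009,0,0.041,0,0.25,0],
  [-0.009,0,0.041,0,0.25,0],
  [-0.009,0,0.041,0,0.25,0],
  [0,0,0,0,0,0],
])

```text
t: 11.92
tcp_pos: [0.5317, -0.2376, 0.1658]
eef_rot: [[-0.832, 0.455, 0.319], [0.424, 0.891, -0.163], [-0.358, -0.0, -0.934]]
force: [0.7, 0.9, -3.6]
grip_width: 0.0203
```

Emit:
servo_tool([
  [-0.011,0,0.042,0,0.083,0],
  [-0.011,0,0.042,0,0.083,0],
  [-0.011,0,0.042,0,0.083,0],
  [0,0,0,0,0,0],
])

```text
t: 12.42
tcp_pos: [0.5352, -0.2394, 0.1592]
eef_rot: [[-0.837, 0.455, 0.304], [0.427, 0.891, -0.156], [-0.342, -0.0, -0.94]]
force: [0.2, -0.3, -3.8]
grip_width: 0.0205
```

Run:
```python
from h import *
s=ctrl.sense();print(where(),s["force"],s["t"])
```

```text
[ 19.9 -45.1  -0.4   0.  -20.    0. ] [ 0.20653728 -0.30986568 -3.76922906] 12.425
```

Emit:
servo_tool([
  [-0.106,0,0.012,0,0.625,0],
  [-0.106,0,0.012,0,0.625,0],
  [-0.106,0,0.012,0,0.625,0],
  [-0.106,0,0.012,0,0.625,0],
  [-0.11,0,-0.025,0,0.625,0],
  [-0.11,0,-0.025,0,0.625,0],
  [-0.11,0,-0.025,0,0.625,0],
  [-0.11,0,-0.025,0,0.625,0],
])

```text
t: 13.42
tcp_pos: [0.5814, -0.2629, 0.1729]
eef_rot: [[-0.891, 0.455, 0.001], [0.455, 0.891, -0.001], [-0.001, -0.0, -1.0]]
force: [0.4, -0.8, -3.5]
grip_width: 0.0205
```

Emit:
servo_tool([
  [0,0,-0.1,0,0,0],
  [0,0,-0.1,0,0,0],
  [0,0,-0.1,0,0,0],
  [0,0,0,0,0,0],
  [0,0,0,0,0,0],
])

```text
t: 14.05
tcp_pos: [0.5801, -0.2623, 0.1909]
eef_rot: [[-0.891, 0.455, 0.0], [0.455, 0.891, -0.0], [-0.001, -0.0, -1.0]]
force: [0.2, -0.3, -4.7]
grip_width: 0.0202
```

Run:
```python
from h import *
s=ctrl.sense();print(where(),s["force"],s["t"]);M=cur();im=ctrl.get_image("wrist")
for q in("slot","clamp_bar","nut"):
    for r in ctrl.mark_of(q,"wrist")[:2]: print(q,np.round(r["point"],1),round(r["confidence"],2),np.round(watz(r["point"],.12,M),4))
H=tooldown(YAW)
for u in(-52.5,52.5):
    for v in(-23,23):
        p=wpix(SL+H[:,0]*u/1e3+H[:,1]*v/1e3,M);cv2.circle(im,tuple(int(round(x)) for x in p),2,(0,0,255),-1)
cv2.imwrite("pics/w5.png",im)
```

```text
[  0.3 -19.6  -0.4   0.   -0.    0. ] [ 0.18218774 -0.26344927 -4.70481599] 14.05
slot [322.  305.4] 0.73 [ 0.6243 -0.2805  0.12  ]
clamp_bar [313.5 235. ] 0.82 [ 0.5748 -0.262   0.12  ]
nut [317.3 306.5] 0.72 [ 0.6235 -0.284   0.12  ]
```

View pics/w5.png

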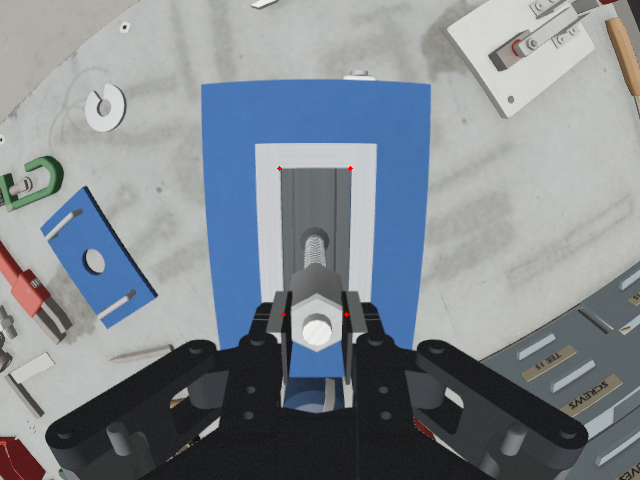

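The bar is inside, level and centred: its edges at columns 294–336 sit within the slot's 280–351. Now I draw it up gently.

Emit:
servo_tool([
  [0,0,-0.03,0,0,0],
  [0,0,-0.03,0,0,0],
  [0,0,-0.03,0,0,0],
  [0,0,-0.015,0,0,0],
  [0,0,0,0,0,0],
  [0,0,0,0,0,0],
])

```text
t: 15.0
tcp_pos: [0.5804, -0.2624, 0.1969]
eef_rot: [[-0.891, 0.455, 0.0], [0.455, 0.891, -0.0], [-0.0, -0.0, -1.0]]
force: [-0.5, 1.0, -4.1]
grip_width: 0.0207
```

Emit:
servo_tool([
  [0,0,-0.015,0,0,0],
  [0,0,-0.015,0,0,0],
  [0,0,0,0,0,0],
  [0,0,0,0,0,0],
])

```text
t: 15.5
tcp_pos: [0.58, -0.2624, 0.1973]
eef_rot: [[-0.891, 0.455, -0.002], [0.455, 0.891, 0.0], [0.002, -0.001, -1.0]]
force: [2.8, -2.1, -15.6]
grip_width: 0.0205
```

Run:
```python
from h import *
s=ctrl.sense();print(where(),s["force"],s["ft_torque"],s["t"])
```

```text
[  0.6 -13.2  -0.6   0.    0.1   0. ] [  2.76686546  -2.0832515  -15.62282718] [-0.34046371 -0.5200267  -0.01561958] 15.5
```

Emit:
servo_tool([
  [0,0,-0.015,0,0,0],
  [0,0,0,0,0,0],
  [0,0,0,0,0,0],
  [0,0,0,0,0,0],
  [0,0,0,0,0,0],
  [0,0,0,0,0,0],
])

```text
t: 16.25
tcp_pos: [0.5799, -0.2624, 0.1974]
eef_rot: [[-0.891, 0.455, -0.003], [0.455, 0.891, 0.0], [0.002, -0.001, -1.0]]
force: [3.7, -2.8, -22.1]
grip_width: 0.02
```

Run:
```python
from h import *
s=ctrl.sense();print(where(),s["force"],s["ft_torque"],s["t"],s["qvel"]);M=cur();im=ctrl.get_image("wrist")
H=tooldown(YAW)
a=wpix(SL+[0,0,-.005],M);print("expected stud base px",a, [r["point"] for r in ctrl.mark_of("clamp_bar","wrist")[:1]])
for u in(-52.5,52.5):
    for v in(-23,23):
        p=wpix(SL+H[:,0]*u/1e3+H[:,1]*v/1e3,M);cv2.circle(im,tuple(int(round(x)) for x in p),2,(0,0,255),-1)
cv2.circle(im,tuple(int(round(x)) for x in a),3,(0,255,0),-1)
cv2.imwrite("pics/w6.png",im)
```

```text
[  0.7 -13.1  -0.7   0.    0.1   0. ] [  3.71290828  -2.8365458  -22.11124852] [-0.5769831  -0.8842611  -0.00678045] 16.25 [-0.00068177  0.09666807  0.03082749 -0.00402509 -0.08174682 -0.00198521]
expected stud base px [315.177474  240.9605741] [[314.7, 233.3]]
```

View pics/w6.png

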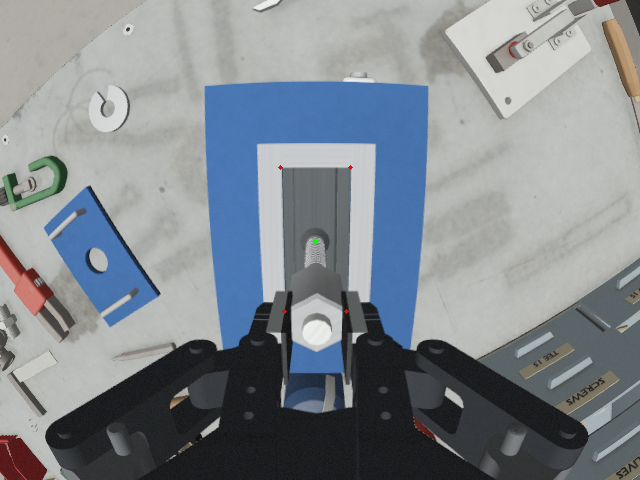

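The slot corners match the projection, and the stud base at (315,240) sits at the slot centre. The bar is level and the pull is about 18 N, so I'm handing in.

Run:
```python
from plant import ctrl
print(ctrl.close_job(),ctrl.sense()["force"],ctrl.sense()["t"])
```

```text
the job is handed in; nothing more can be done
the job is handed in; nothing more can be done
```

The clamp bar is inside the tank and drawn up against the underside of the top, and I handed the job in while still holding it by its nut and pulling up. I gripped the nut, tipped the bar 27°, fed the end nearest the robot in first and brought the other end in after it. Then I levelled and centred it.

**Last checks before handing in, at 16.3 s:**

| Check | Measured | Limit |
|---|---|---|
| Offset along the slot | 0.7 mm | 10 mm |
| Offset across the slot | 0.7 mm | 8 mm |
| Underside below the tank's top face | 13.1 mm | 9–21 mm |
| Tilt | about 0.1° | 4° |
| Yaw | about 0° | 8° |
| Pull against the top (net of the bar's weight) | about 18 N | 2 N |

The offsets and angles come from the measured hand pose, taking the bar as fixed in the grip. The final wrist picture agreed with them: the stud base sat at the slot centre and the bar edges lay parallel to the slot. The cover, washer and spanner were never touched.

**Disagreements:**
- **Network mark:** the network's mark for the bar's origin was 8 pixels (about 5 mm) from my projected stud base, but the picture itself matched the projection.
- **Grip opening:** it read about 20 mm on a 24 mm nut. The nut did not slip visibly.
- **After hand-in:** the interface gave no verdict or further readings, so the final second is unchecked.

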